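Sweep the loose bottle caps into the pan

TASK

With closed fingers, sweep the three loose bottle caps along the worktable into the open-fronted steel pan, until all three lie flat on its floor, wholly inside past the sloping lip. Only push them with the fingertips: do not pick any of them up, and leave the small jar that stands among them, and everything else, where it is.

Things in the scene. Friction and masses are not known exactly. Their poses are not given: they have to be found in the camera images.
- cap_1: loose bottle cap like the other two, gold-coloured, a plain ribbed disc 31 mm across and 18 mm high, lying flat (closed face up) on the worktable, about 16 g; origin at the centre of its underside, z axis up. It lies between the small jar and the pan.
- cap_2: loose bottle cap like the other two, gold-coloured, a plain ribbed disc 31 mm across and 18 mm high, lying flat (closed face up) on the worktable, about 16 g; origin at the centre of its underside, z axis up. It lies on the robot's side of the small jar.
- cap_3: loose bottle cap like the other two, gold-coloured, a plain ribbed disc 31 mm across and 18 mm high, lying flat (closed face up) on the worktable, about 16 g; origin at the centre of its underside, z axis up. It lies on the far side of the small jar.
- sweep_pan: Low three-sided pan of bright sheet steel, screwed down. Origin under its centre at table height; x axis from the open mouth to the back wall (world +y, up to 0.25 rad off), z up. Inside: x from -70 mm (mouth) to 70 mm (back wall), y from -75 to 75 mm. Walls 2 mm thick, 28 mm high. A cap is wholly past the sloping lip when its centre is beyond x = -40 mm.
- pan_mouth (a point): middle of the pan's mouth edge, at table height: x = -70 mm in the pan's frame, same axes. Here the floor slopes up from table level at the edge to its 2 mm thickness 15 mm farther in, so a cap pushed against it slides up and in.
- middle_jar: small amber jar with a gold screw lid, 43 mm across, 44 mm high, standing loose among the caps; must not be shifted. Origin at the centre of its underside, z up.
- tamper_1: loose wooden-handled jar tamper, 42 mm across, 83 mm high, standing to the right of the caps; must not be shifted. Origin at the centre of its underside, z up.
- balm_jar: loose larger amber jar with a gold lid, 59 mm across, 66 mm high, standing to the left of the pan; must not be shifted. Origin at the centre of its underside, z up.
- jar_lid_1: loose gold jar lid, 59 mm across, 14 mm high, lying flat at the right beyond the caps; not one of the bottle caps, must not be shifted. Origin at the centre of its underside, z up.
- bottle_corner (a point): near right corner, at table height, of the block of fixed amber bottles, 143 mm high: they fill the table from this x onward and to the left of this y. The block steps back to the right: from 65 mm farther in x it reaches 67 mm farther right (smaller y), and from 122 mm farther in x, 127 mm farther right.

How it is judged:
By the outcome, as a careful person would: the job done as asked, in the order asked, and still so for the second after the job is handed in, with the robot touching nothing.
It also fails if it takes over 72 s, if anything falls off the work surface, if the arm or the gripper's body presses on something with over 40 N, if the wrist force passes 120 N, or if a joint passes its speed limit or range.

ROBOT

A 6-joint arm with a two-finger parallel gripper is mounted at the origin on a cart in front of the work surface, level with it; the furniture and walls round the work are solid. World frame = base frame: x ahead of the robot, y to its left, z up, the work surface at z = 0. Lengths are in m, angles in degrees, forces in N, time in s.
With the tool pointing down it reaches from about 0.35 to 0.85 m from the base axis. Payload 8.1 kg.
Tool frame: the origin (TCP) lies midway between the tips of the shut fingers; the grasp point (between the pads) lies 19 mm behind it (arm.tcp_to_grasp is the z of the grasp point in the tool frame, in m); z points along the fingers, y is the line along which they close (so a half turn about z gives the same grasp; the last joint's range is limited). The gripper opens to 85 mm and grips with 20 to 120 N. Pads are 22 mm wide; open, the fingers measure 114 mm over their backs; the gripper's body (76 mm by 85 mm) begins 54 mm behind the grasp point. The pads swing forward as they close: fully open they stand 13 mm farther back than shut.
Start: joints at [69.534, 7.471, 85.268, -0, 87.261, -4.893], TCP at [0.161, 0.578, 0.231] pointing down, gripper open.
Joint ranges: [-169.43, 169.43], [-51.17, 129.36], [1.28, 143.12], [-76.62, 256.62], [0, 156.53], [-152.29, 152.29]. Speed limits (degrees/s): [136.94, 136.94, 159.86, 180, 180, 180].

INTERFACE

Orientations are given as a 3x3 rotation matrix whose columns are the frame's x, y, z axes.
In Python, from station import arm, eoat, kin, monitor, vision, sign_off gives the robot as it stands. Calls block until the motion is done:
- arm.reach(position, orientation): joint-space move of the TCP to a pose.
- arm.move_straight(position, velocity=0.15, ori=None, until_force=None): straight line of the TCP; ori=None keeps the orientation; velocity is the mean speed in m/s. With until_force (N) it stops when the force on the tool has changed by that much, and returns True; else False.
- arm.move_j(angles): joint-space move.
- eoat.set_gripper(opening, grip_force=None): opening from 0.0 (shut) to 1.0 (fully open); grip_force is the grip in N (None keeps the last); returns when the fingers have stopped.
- arm.sleep(seconds).
- kin.ik(position, orientation): joint angles nearest the present ones, or None.
- monitor.state(): the state.
- vision.get_image(name): name is "scene" or "top" or "wrist"; returns a dict with "frame" (400x640x3 uint8, red, green, blue), "mtx" (3x3 intrinsics, pixels), "extrinsics" (4x4, takes a point from camera to world coordinates). Camera axes: x right, y down, z forward; pixel columns grow to the right and rows downward; lengths in m; the calibration is good to about 2 mm. A picture is of the moment at which its call begins. There is no depth.
A pose or a line that the arm cannot do raises arm.Unreachable and nothing moves.
- sign_off(): hands the job in; it is judged then, once.
The state is a dict: "time": time; "q": joint angles; "qvel": joint speeds; "effort": joint torques, N m; "tcp_pos": TCP position; "eef_rot": TCP orientation; "wrist_force": force on the tool from outside, world axes, zero at the start; "ft_torque": the same for the moment, N m; "opening": opening from 0.0 (shut) to 1.0 (fully open); "grip_force": force on a finger pad.
Only numpy, scipy, OpenCV 4.12 (cv2) and the standard library are available. Lean on these libraries where they do the work, as an engineer would, in place of code of your own. Each camera call takes 0.05 s, during which the arm holds its last target. There are 200 camera calls.

## Working session

There is one attempt and no reset: what is moved stays moved. The work goes in short steps, each a Python script; the robot and the scene stay as the last script left them, time stands still between calls to the robot, and variables do not carry over. Pictures are saved under pics/ and viewed, at most 10 in all, crops included, and the job is handed in when it is done.

```bash
mkdir -p pics; ls; python3 - <<'E'
from station import *
import cv2,numpy as np
for n in("top","scene"):
    d=vision.get_image(n); cv2.imwrite(f"pics/{n}0.png",d["frame"][:,:,::-1]); np.savez(f"{n}0.npz",**d)
    print(n,d["mtx"].round(1).tolist(),d["extrinsics"].round(3).tolist())
print(monitor.state()["time"],arm.tcp_to_grasp)
E
```

```text
pics
top [[454.7, 0.0, 314.8], [0.0, 454.7, 200.7], [0.0, 0.0, 1.0]] [[0.019, -0.981, 0.193, 0.262], [-1.0, -0.018, 0.01, -0.159], [-0.006, -0.193, -0.981, 1.271], [0.0, 0.0, 0.0, 1.0]]
scene [[435.4, 0.0, 319.7], [0.0, 435.4, 196.8], [0.0, 0.0, 1.0]] [[0.755, -0.475, 0.452, -0.075], [-0.656, -0.546, 0.522, -0.819], [-0.001, -0.69, -0.724, 0.953], [0.0, 0.0, 0.0, 1.0]]
0.1 -0.0187
```

View pics/top0.png

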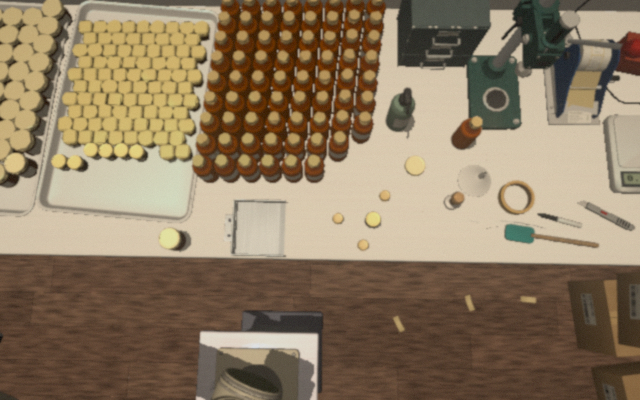

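View pics/scene0.png

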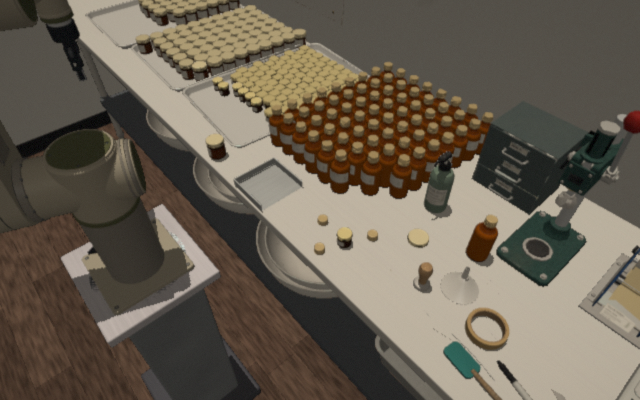

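The top view shows the pan (u 233–285, v 200–255, mouth to the right), cap_1 (337,218), cap_2 (363,244), cap_3 (384,196), the jar (373,219), tamper (456,199) and lid (415,165). Next I get coarse positions from both views, then look closer with the wrist camera.

```bash
cat > h.py <<'E'
import numpy as np,cv2
def ray(d,p):
    r=d["extrinsics"][:3,:3]@np.linalg.inv(d["mtx"])@np.array([p[0],p[1],1.]); return d["extrinsics"][:3,3],r
def onz(d,p,z):
    o,r=ray(d,p); return o+r*(z-o[2])/r[2]
def tri(d1,p1,d2,p2):
    (o1,r1),(o2,r2)=ray(d1,p1),ray(d2,p2); r1=r1/np.linalg.norm(r1); r2=r2/np.linalg.norm(r2)
    s=np.linalg.lstsq(np.c_[r1,-r2],o2-o1,rcond=None)[0]; a=o1+s[0]*r1;b=o2+s[1]*r2
    return (a+b)/2,np.linalg.norm(a-b)
def proj(d,P):
    e=np.linalg.inv(d["extrinsics"]); c=e[:3,:3]@np.asarray(P)+e[:3,3]; q=d["mtx"]@c; return q[:2]/q[2]
def down(th): # tool z down, tool x at angle th (rad) in world
    c,s=np.cos(th),np.sin(th); return np.array([[c,s,0],[s,-c,0],[0,0,-1.]])
E
python3 - <<'E'
from station import *
from h import *
t=np.load("top0.npz");s=np.load("scene0.npz")
for n,a,b in [("c1",(337,217),(323,218)),("c2",(363,244),(319,247)),("c3",(384,195),(372,234)),("jar",(373,219),(345,234)),("lid",(415,165),(418,237)),("tamp",(459,197),(426,268)),("balm",(170,238),(215,139))]:
    p,g=tri(t,a,s,b); print(n,p.round(3),g.round(4))
for n,p in [("pan mouth far",(285,201)),("mouth near",(285,255)),("backfar",(234,201)),("backnear",(232,255)),("bottle corner",(325,178))]: print(n,onz(t,p,0.0).round(3))
print(monitor.state()["eef_rot"].round(2).tolist())
d=vision.get_image("wrist"); T=np.eye(4);T[:3,:3]=monitor.state()["eef_rot"];T[:3,3]=monitor.state()["tcp_pos"]
print((np.linalg.inv(T)@d["extrinsics"]).round(3).tolist(),d["mtx"].round(0).tolist())
for th in(0,90,180,-90):
  for p in((.36,-.2,.2),(.42,-.2,.3)):
    q=kin.ik(np.array(p),down(np.radians(th))); print(th,p,None if q is None else np.round(q))
E
```

```text
c1 [ 0.465 -0.21   0.013] 0.0014
c2 [ 0.389 -0.281  0.015] 0.0013
c3 [ 0.53  -0.342  0.011] 0.0003
jar [ 0.457 -0.307  0.038] 0.0018
lid [ 0.619 -0.431  0.009] 0.0005
tamp [ 0.514 -0.533  0.074] 0.0018
balm [0.392 0.235 0.068] 0.0026
pan mouth far [ 0.51  -0.061  0.   ]
mouth near [ 0.356 -0.066  0.   ]
backfar [0.507 0.084 0.   ]
backnear [0.354 0.081 0.   ]
bottle corner [ 0.579 -0.174  0.   ]
[[-0.96, 0.27, -0.0], [0.27, 0.96, -0.0], [0.0, -0.0, -1.0]]
[[0.001, -0.962, -0.273, 0.069], [1.0, 0.001, 0.001, -0.002], [-0.0, -0.273, 0.962, -0.142], [0.0, 0.0, 0.0, 1.0]] [[289.0, 0.0, 324.0], [0.0, 289.0, 196.0], [0.0, 0.0, 1.0]]
0 (0.36, -0.2, 0.2) [-36. -22. 116.  -0.  87.  54.]
0 (0.42, -0.2, 0.3) [-32. -15. 100.  -0.  95.  58.]
90 (0.36, -0.2, 0.2) [-36. -22. 116.  -0.  87. -36.]
90 (0.42, -0.2, 0.3) [-32. -15. 100.  -0.  95. -32.]
180 (0.36, -0.2, 0.2) [ -36.  -22.  116.   -0.   87. -126.]
180 (0.42, -0.2, 0.3) [ -32.  -15.  100.   -0.   95. -122.]
-90 (0.36, -0.2, 0.2) [-36. -22. 116.  -0.  87. 144.]
-90 (0.42, -0.2, 0.3) [-32. -15. 100.  -0.  95. 148.]
```

```bash
python3 - <<'E'
from station import *
from h import *
eoat.set_gripper(0.0)
for i,y in enumerate((-.17,-.27)):
    arm.reach(np.array([.42,y,.26]),down(np.pi/2)); arm.sleep(.2)
    d=vision.get_image("wrist"); cv2.imwrite(f"pics/w{i}.png",d["frame"][:,:,::-1]); np.savez(f"w{i}.npz",**d)
print(monitor.state()["time"],monitor.state()["opening"])
E
```

```text
4.6917 -0.0014534732063054131
```

View pics/w0.png

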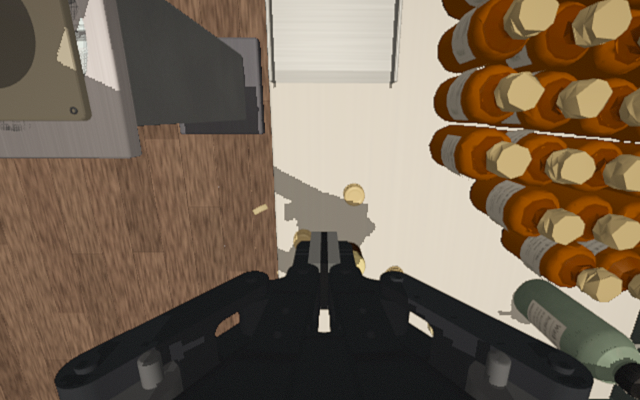

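View pics/w1.png

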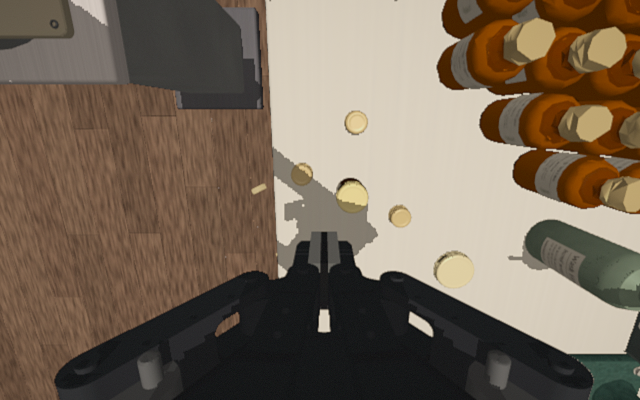

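w1 shows cap_1 (356,121), cap_2 (302,173), jar lid (352,194), cap_3 (400,216) and jar lid_1 (454,269). w0 shows the pan mouth edge at row ~83, u 272–395, and the nearest bottle edges at u≈433–440. I'll measure these, using gold-blob segmentation for the caps.

```bash
python3 - <<'E'
from h import *
t=np.load("top0.npz");a=np.load("w0.npz");b=np.load("w1.npz");s=np.load("scene0.npz")
print("cap1 tri",tri(a,(354,193),b,(356,121)))
for n,p,q,z in [("c1",(356,121),(337,217),.018),("c2",(302,173),(363,243.5),.018),("c3",(400,215),(384,195),.018),("jar",(352,195),(373,219),.044),("lid",(454,269),(415,165),.014)]:
    pt,g=tri(b,p,t,q); print(n,onz(b,p,z).round(4),"top",onz(t,q,z).round(4),"tri",pt.round(3),g.round(4))
for n,p,z in [("mouthL",(272,83),0),("mouthR",(395,83),0),("mouthLtop",(272,83),.028),("mouthRtop",(397,85),.028)]: print(n,onz(a,p,z).round(4))
for n,p in [("bottle w0 A",(432,140)),("w0 B",(435,100)),("w0 lower",(470,190))]: print(n,onz(a,p,0.0).round(3),onz(a,p,0.06).round(3))
for n,p in [("w1 A",(439,75)),("w1 B",(480,120)),("w1 C",(513,180))]: print(n,onz(b,p,0.0).round(3),onz(b,p,.06).round(3))
for n,p in [("capcorner",(316,165)),("near row leftmost caps",(201,163))]: print(n,onz(t,p,.143).round(3))
for n,p in [("base scene1",(340,190)),("2",(370,190)),("3",(398,196))]: print(n,onz(s,p,0).round(3))
im=cv2.resize(np.hstack([t["frame"][140:260,190:420]]),None,fx=3.4,fy=3.4,interpolation=cv2.INTER_CUBIC); cv2.imwrite("pics/tz.png",im[:,:,::-1])
E
```

```text
cap1 tri (array([ 0.46324763, -0.21002785,  0.00428751]), np.float64(0.0002746656261333155))
c1 [ 0.4616 -0.2097  0.018 ] top [ 0.4633 -0.2091  0.018 ] tri [ 0.459 -0.209  0.043] 0.0011
c2 [ 0.3908 -0.278   0.018 ] top [ 0.3907 -0.2814  0.018 ] tri [ 0.391 -0.281  0.009] 0.0029
c3 [ 0.5279 -0.3379  0.018 ] top [ 0.5283 -0.3406  0.018 ] tri [ 0.531 -0.342  0.006] 0.0005
jar [ 0.4566 -0.3015  0.044 ] top [ 0.4554 -0.3062  0.044 ] tri [ 0.46  -0.31   0.015] 0.0003
lid [ 0.6167 -0.4252  0.014 ] top [ 0.6183 -0.4305  0.014 ] tri [ 0.623 -0.433  0.001] 0.0015
mouthL [ 0.3524 -0.0629  0.    ]
mouthR [ 0.5127 -0.0625  0.    ]
mouthLtop [ 0.3571 -0.0656  0.028 ]
mouthRtop [ 0.5088 -0.0676  0.028 ]
bottle w0 A [ 0.569 -0.136  0.   ] [ 0.546 -0.131  0.06 ]
w0 B [ 0.567 -0.083  0.   ] [ 0.545 -0.086  0.06 ]
w0 lower [ 0.631 -0.206  0.   ] [ 0.599 -0.191  0.06 ]
w1 A [ 0.569 -0.152  0.   ] [ 0.547 -0.16   0.06 ]
w1 B [ 0.631 -0.208  0.   ] [ 0.599 -0.207  0.06 ]
w1 C [ 0.69  -0.291  0.   ] [ 0.65  -0.278  0.06 ]
capcorner [ 0.577 -0.149  0.143]
near row leftmost caps [0.577 0.147 0.143]
base scene1 [ 0.587 -0.15   0.   ]
2 [ 0.657 -0.211  0.   ]
3 [ 0.702 -0.285  0.   ]
```

View pics/tz.png

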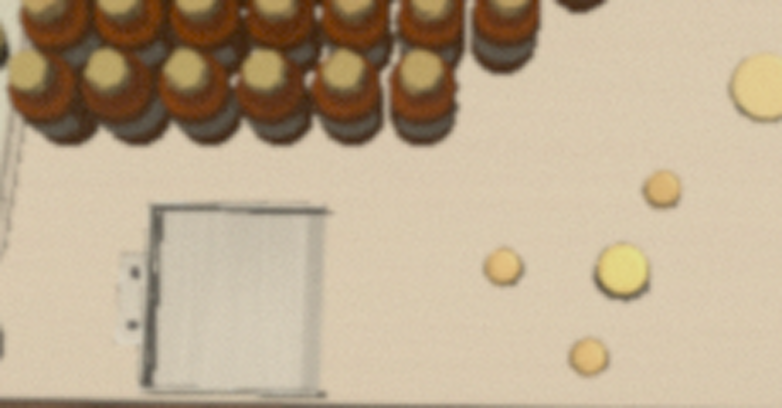

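Cap positions from the two views agree to about 3 mm. The bottle block's near edge works out at x≈0.55 and the pan mouth at y≈-0.064, x 0.355–0.51. I'll push cap_1 straight in first and check the result.

```bash
cat >> h.py <<'E'
from station import arm,monitor
R=.0265
def sweep(cap,th,cy,back=.013,z=.006):
    """push cap (x,y) along angle th (deg) until its centre is at y=cy"""
    d=np.array([np.cos(np.radians(th)),np.sin(np.radians(th))]); cap=np.array(cap); o=down(np.radians(th))
    a=cap-(R+back)*d; e=cap+d*(cy-cap[1])/d[1]-R*d
    P=lambda p,z:np.array([p[0],p[1],z])
    arm.reach(P(a,.12),o)
    print("down hit",arm.move_straight(P(a,z),.12,until_force=8))
    print("push hit",arm.move_straight(P(e,z),.07,until_force=12),monitor.state()["wrist_force"].round(1),monitor.state()["tcp_pos"].round(4))
    t=monitor.state()["tcp_pos"]; b=t[:2]-.012*d
    arm.move_straight(P(b,z),.06); arm.move_straight(P(b,.12),.2)
    print("t",monitor.state()["time"])
E
python3 - <<'E'
from h import *
from station import vision
sweep((.4625,-.2095),90,.025)
d=vision.get_image("top"); cv2.imwrite("pics/a1.png",cv2.resize(d["frame"][140:260,190:420],None,fx=3.4,fy=3.4)[:,:,::-1])
d=vision.get_image("wrist"); cv2.imwrite("pics/a1w.png",d["frame"][:,:,::-1])
E
```

```text
down hit False
push hit False [-0.9 -0.   0.1] [ 0.4625 -0.0016  0.006 ]
t 11.1833
```

View pics/a1w.png

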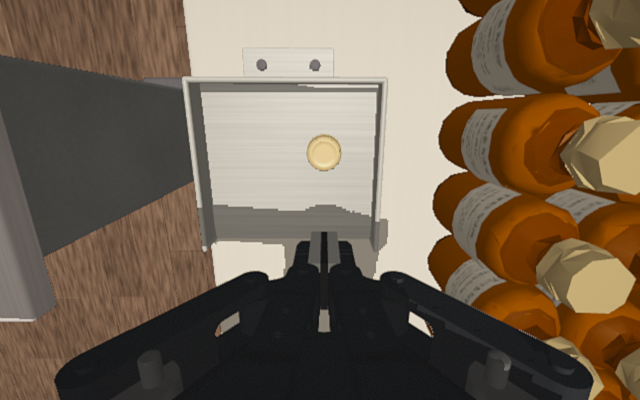

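cap_1 lies flat well inside the pan at pixel (324,152). Now cap_3 on the 110° diagonal, then cap_2.

```bash
python3 - <<'E'
from h import *
from station import vision
sweep((.528,-.340),110,.035)
d=vision.get_image("wrist"); cv2.imwrite("pics/a3w.png",d["frame"][:,:,::-1])
E
```

```text
down hit False
push hit False [0.6 0.2 0.5] [0.4006 0.0101 0.006 ]
t 20.875
```

View pics/a3w.png

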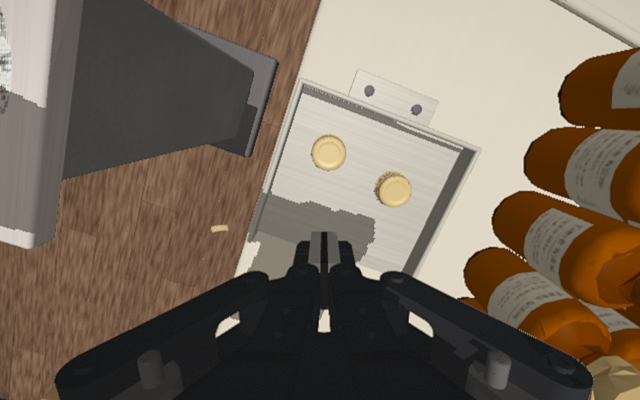

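Both caps are inside at (328,153) and (393,189). Now cap_2, straight along +y.

```bash
python3 - <<'E'
from h import *
from station import vision
sweep((.3908,-.280),89,-.006)
p=monitor.state()["tcp_pos"]
d=vision.get_image("wrist"); cv2.imwrite("pics/a2w.png",d["frame"][:,:,::-1]); np.savez("a2w.npz",**d)
arm.reach(np.array([.36,-.05,.25]),down(np.pi/2))
t0=np.load("top0.npz")["frame"]; d=vision.get_image("top"); cv2.imwrite("pics/a2t.png",np.vstack([cv2.resize(f[110:265,140:480],None,fx=1.9,fy=1.9) for f in (t0,d["frame"])])[:,:,::-1])
E
```

```text
down hit False
push hit False [-0.1 -0.8 -0.3] [ 0.3951 -0.0326  0.006 ]
t 28.55
```

View pics/a2w.png

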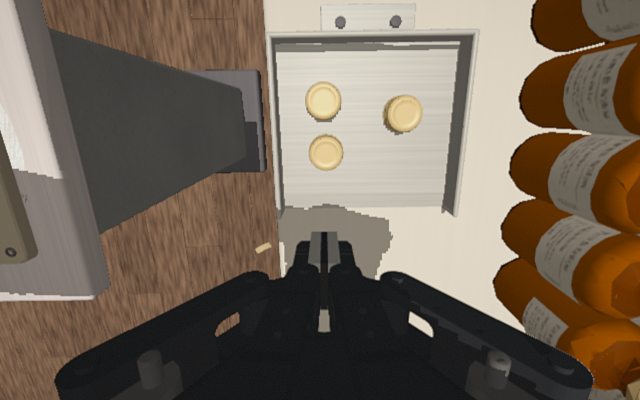

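View pics/a2t.png

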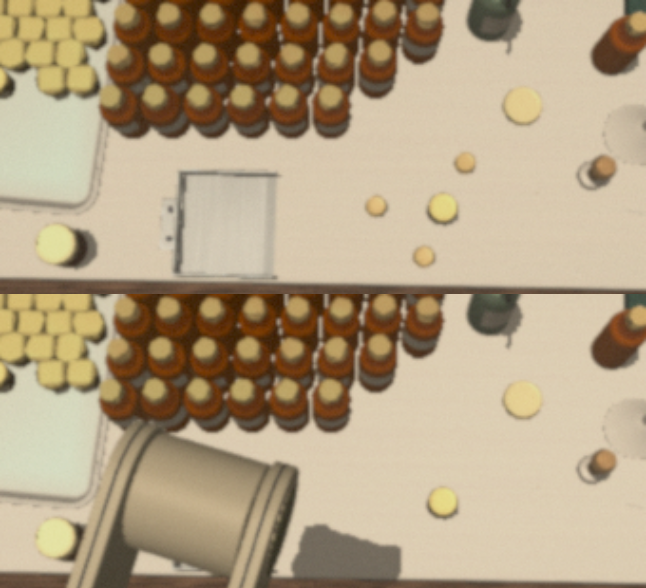

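All three caps lie flat in the pan at (323,101), (326,153) and (403,114), well past the lip. The jar, tamper, lid and balm jar match the first picture.

```bash
python3 - <<'E'
from h import *
from station import sign_off
print(onz(np.load("a2w.npz"),(326,153),.02).round(3)); print(sign_off())
E
```

```text
[ 0.397 -0.008  0.02 ]
the job is handed in; nothing more can be done
None
```

I swept all three caps into the pan, where they lie flat past the lip; nothing else looked shifted in the before/after top views, and I handed the job in at about 30 s.

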